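# Uncover and shut the red air valve

### The arm

A 6-joint arm with a two-finger parallel gripper is mounted at the origin on the work surface. World frame = base frame: x ahead of the robot, y to its left, z up, the work surface at z = 0. Lengths are in mm, angles in rad, forces in N, time in s.
With the tool pointing down it reaches from about 275 to 725 mm from the base axis. Payload 5.6 kg.
Tool frame: the origin (TCP) lies between the finger pads; the fingertips stand 8 mm ahead of it and the grasp point (between the pads) lies 11 mm behind it; x points along the fingers, z is the direction in which the jaws open and shut, and the axes are right-handed (so a half turn about x gives the same grasp; the last joint's range is limited). The gripper opens to 85 mm and grips with 20 to 120 N. Pads are 22 mm wide; open, the fingers measure 114 mm over their backs; the gripper's body (76 mm by 85 mm) begins 54 mm behind the grasp point. The pads swing forward as they close: fully open they stand 13 mm farther back than shut.
Start: joints at [1.457, 0.255, 0.108, 0, -1.424, -0.285], TCP at [213.545, 506.845, 239.283] pointing down, gripper open.
Joint ranges: [-2.95, 2.95], [-1.21, 1.97], [-1.09, 1.5], [-2.87, 1.71], [-2.94, -0.07], [-3.05, 3.05]. Speed limits (rad/s): [2.57, 2.57, 3.14, 3.14, 3.14, 3.14].

### API

Orientations are given as a 3x3 rotation matrix whose columns are the frame's x, y, z axes.
In Python, from rig import robot gives the robot as it stands.
- The arm moves only by the shell command python3 -m pendant 'ROWS' [FORCE]. ROWS is JSON, a list of rows, each an object with "offset": the shift along the tool's x, y, z in mm, a list of three; "angular": the turn, a rotation vector about the tool's x, y, z in rad, a list of three; "jaw": the opening in per cent of the stroke, from 0 (shut) to 100 (fully open). A call has 1 to 5 rows; each row is the pose to reach, as a shift and turn from the pose measured when the call began, along the tool's axes at that moment; what a row does not reach only later rows make up. A row lasts 1/10 s, in which the tool goes at most 50 mm and 8.59 degrees, less where a joint would pass 70% of its speed; a pose out of reach is approached as far as the arm can. A call with a gripper value outside its range is refused whole. The fingers move at their own pace and stop on an object; FORCE is the grip in N (left out, the last holds). Time passes only in rows, so rows that repeat a pose let the fingers close. It gives the time, the measured TCP pose, the force and the opening at its end, in the units of the state.
- robot.sense(): the state, without advancing time (a new reading comes with each control period).
- robot.capture(name): name is "scene" or "side" or "wrist"; returns a dict with "pixels" (384x512x3 uint8, blue, green, red), "camera_matrix" (3x3 intrinsics, pixels), "rvec" (rotation vector, rad) and "tvec" (3), from world to camera coordinates, as OpenCV has them. Camera axes: x right, y down, z forward; pixel columns grow to the right and rows downward; lengths in mm; the calibration is good to about 2 mm. A picture is of the moment at which its call begins. There is no depth.
- robot.job_done(): hands the job in, once; it reports no verdict.
The state is a dict: "time": time; "q": joint angles; "joint_velocities": joint speeds; "tau": joint torques, N m; "tcp_pos": TCP position; "tool_rot": TCP orientation; "wrist_force": force on the tool from outside, world axes, zero at the start; "torque": the same for the moment, N m; "width": opening from 0.0 (shut) to 1.0 (fully open).
Only numpy, scipy, OpenCV 4.12 (cv2) and the standard library are available. Lean on these libraries where they do the work, as an engineer would, in place of code of your own. Each camera call takes 0.05 s, during which the arm holds its last target.

### The job

Push the plywood cover of the air-valve box along its rails to the robot's right, all the way to the end stop, so that the valves are uncovered. Then push the red handle round until it is fully shut, square across its pipe. Only push: do not lift the cover, leave the blue valve open, and leave everything else on the bench where it is.

Things in the scene. Friction and masses are not known exactly. Their poses are not given: they have to be found in the camera images.
- airbox: fixed blue steel box with two air valves, open-topped; rails run on from it to the robot's right (its -y). Own axes, mm: origin on the bench under the opening's centre; opening x -82 to 82, y -140 to 140; ledges that carry the cover at z 75; side lips to z 90, outer faces x +-102. Yaw within 0.15 of zero: +x points away from the robot
- rail_end (a point): middle of the end stop's inner face at the far right end of the rails, at box x 0, y -434, on top of the stop (z 92 mm); the cover's edge meets it. At the other end a closed end wall stands at box y 149 to 155, z up to 90
- cover: loose plywood board 186 (x) x 290 (y) x 10 mm, 0.3 to 0.5 kg, origin at its underside's centre; slides along the box's y on the ledges, 3 mm play each side, 1 to 4 N. A dark batten 120 (x) x 24 (y) x 24 mm high stands across its middle. Starts at box y -35 to 0, hiding both handles; at the end stop its origin is at box y -289
- batten_top (a point): centre of the top of the cover's batten, 34 mm above the board's underside (109 mm above the bench)
- red_handle (a joint): angle of the red handle (rad): 0 open, lever along its pipe to the box's -x (to the robot); 1.57 shut, lever to the box's +y, across the pipe, at a hard stop. Turns clockwise seen from above, takes 2 to 3 N at the tip, stays where it is left. Starts 0 to 0.25
- red_pivot (a point): on the red handle's axis, level with the lever's top, 68 mm above the bench. The lever is a bar 14 mm wide, 18 mm high, reaching 80 mm from the axis; hub radius 13 mm. Pipe and valve body stay below 50 mm. The two pivots are at box x 35, y -65 and x 35, y 45; either may be the red one
- red_tip (a point): top of the red lever at its free end, 80 mm from the axis
- blue_handle (a joint): angle of the blue valve handle (rad), the same kind of handle and the same directions; starts nearly open, 0 to 0.1, and is to stay open
- blue_pivot (a point): on the turning axis of the blue handle, at the height of the lever's top (68 mm above the bench)
- blue_tip (a point): top of the blue lever at its free end, 80 mm from the axis
- water_bottle: bystander: clear plastic water bottle with a blue cap, upright, 62 mm diameter, 190 mm tall; origin at the centre of its base
- glue_bottle: bystander: white glue bottle with an orange cap, upright, 56 mm diameter, 150 mm tall; origin at the centre of its base
- tin: bystander: open steel tin, upright, 72 mm rim diameter, 95 mm tall; origin at the centre of its base
- offcut: bystander: pale wood offcut 110 x 45 x 30 mm lying flat, long along its x; origin at the centre of its underside
- hammer: bystander: hammer lying flat along its x axis; about 260 mm long; origin near its middle, at the underside
- try_square: bystander: try square lying flat: dark wood stock 20 x 110 x 16 mm centred on the origin, long along its y, and a steel blade 150 x 30 x 4 mm towards its +x

How it is judged (in metres and radians):
On the way, in this order (a step that is already met when the one before it is completed fails the run):
1. the cover has been slid aside to the end of its rails (y of cover in the frame of airbox below -0.25 m and z of cover in the frame of airbox below 0.085 m), for 0.1 s.
2. the red handle is shut (value of joint red_handle above 1.43 rad), for 0.1 s.
At the end, for the whole second after the job is handed in: The cover lies on its rails, at rest, at the far right end (within 39 mm of the end stop); the red handle is shut (over 1.43 rad of 1.57); the blue handle is still open (under 0.3 rad) (all of step 1 and linear speed of cover below 0.02 m/s and value of joint red_handle above 1.43 rad and value of joint blue_handle below 0.3 rad); the robot touches nothing.
It fails at once if the cover is lifted or tipped (20 mm up, or tilted by 0.15 rad) (z of cover in the frame of airbox above 0.095 m or angle between cover's own z axis and vertical above 0.15 rad).
It fails at once if the blue valve is turned (over 0.3 rad) (value of joint blue_handle above 0.3 rad).
It fails at once if something else on the bench is moved by more than 30 mm (distance of any of water_bottle, glue_bottle, tin, offcut, hammer, try_square from where it was at the start of the episode above 0.03 m).
It also fails if it takes over 58 s, if anything falls off the work surface, if the arm or the gripper's body presses on something with over 40 N, if the wrist force passes 120 N, or if a joint passes its speed limit or range.

## Working session

There is one attempt and no reset: what is moved stays moved. The work goes in short steps, Python scripts to look and compute and a shell command to move; the robot and the scene stay as the last step left them, time stands still between calls to the robot, and variables do not carry over. Pictures are saved under pics/ and viewed, and the job is handed in when it is done.

```bash
ls; mkdir -p pics; python3 - <<'E'
from rig import robot
import cv2
s=robot.sense()
for k in s: print(k,s[k])
for n in ("scene","side","wrist"):
    c=robot.capture(n); cv2.imwrite(f"pics/{n}0.png",c["pixels"]); print(n,c["camera_matrix"],c["rvec"],c["tvec"])
E
```

```text
pics
time 0.0
q [ 1.45659772e+00  2.55746658e-01  1.06995801e-01 -4.73704684e-04
 -1.42390032e+00 -2.84598164e-01]
joint_velocities [-8.27769180e-04  7.08498829e-04  4.69047382e-04  3.26273952e-05
  8.29243443e-04  6.15193971e-04]
tau [ 1.15155563e-03 -3.86626089e+01  2.37942016e+01  5.36497101e+00
 -6.09130977e-03 -5.95331997e-06]
tcp_pos [213.3299937  506.41619042 238.3926621 ]
tool_rot [[-6.76910281e-04  9.21501818e-01 -3.88373456e-01]
 [-1.78935715e-03 -3.88374039e-01 -9.21500084e-01]
 [-9.99998170e-01  7.11659381e-05  1.91179024e-03]]
wrist_force [ 0.37274176 -0.98568609  0.10770323]
torque [-0.04681349 -0.03241229 -0.01495178]
width 1.0001193384031948
scene [[387.06012617   0.         251.60969706]
 [  0.         387.06012617 189.77449862]
 [  0.           0.           1.        ]] [ 1.65523692  1.72011504 -0.83446128] [ -10.09790936 -255.49079306 1731.29996127]
side [[407.97381219   0.         258.21413427]
 [  0.         407.97381219 184.74353797]
 [  0.           0.           1.        ]] [ 0.0764674  -2.92609708  1.0606054 ] [ 575.53085885   42.32358984 1523.81475009]
wrist [[269.3222249    0.         255.41073296]
 [  0.         269.3222249  193.21015977]
 [  0.           0.           1.        ]] [-1.64552464  2.47806243  0.33131153] [548.94041091 -33.47129155 378.80387762]
```

View pics/scene0.png

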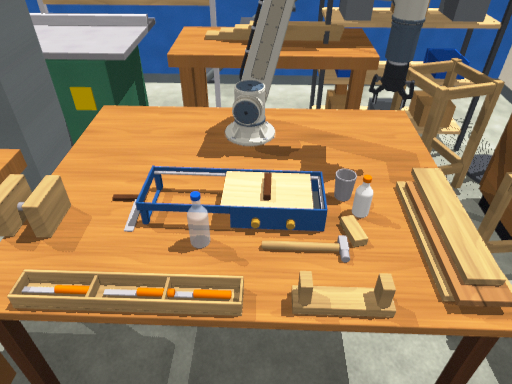

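View pics/side0.png

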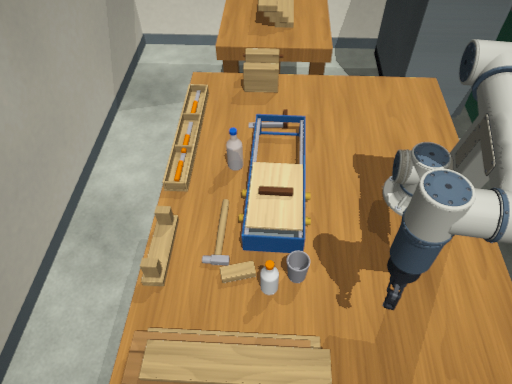

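View pics/wrist0.png

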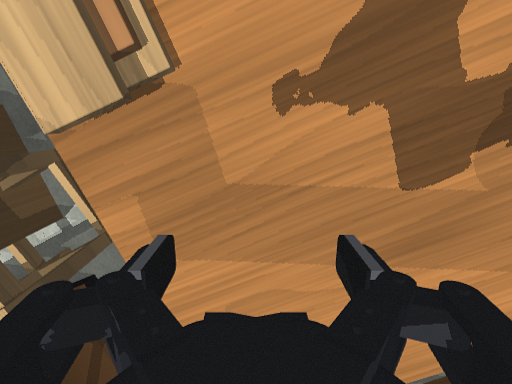

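Scene view: the box spans columns 140-327 with its cover on the right (batten about 268,186). The water bottle is at (199,220). In the side view the batten is at about (276,191), with the bottle to its left. I'll enlarge both.

```bash
cat > h.py <<'E'
import numpy as np, cv2
from rig import robot
def cap(n,f=None):
    c=robot.capture(n)
    if f: cv2.imwrite(f"pics/{f}.png",c["pixels"])
    c["R"]=cv2.Rodrigues(np.array(c["rvec"],float))[0]; c["t"]=np.array(c["tvec"],float).ravel(); return c
def ray(c,uv):
    d=np.linalg.inv(c["camera_matrix"])@np.array([uv[0],uv[1],1.]); return -c["R"].T@c["t"], c["R"].T@d
def onz(c,uv,z):
    o,d=ray(c,uv); return o+d*(z-o[2])/d[2]
def proj(c,P):
    return cv2.projectPoints(np.array(P,float).reshape(-1,3),np.array(c["rvec"],float),np.array(c["tvec"],float),np.array(c["camera_matrix"],float),None)[0].reshape(-1,2)
def tri(cs,uvs):
    P=[c["camera_matrix"]@np.c_[c["R"],c["t"]] for c in cs]
    X=cv2.triangulatePoints(P[0],P[1],np.array(uvs[0],float).reshape(2,1),np.array(uvs[1],float).reshape(2,1)).ravel(); return X[:3]/X[3]
def crop(c,x0,y0,x1,y1,k,f):
    cv2.imwrite(f"pics/{f}.png",cv2.resize(c["pixels"][y0:y1,x0:x1],None,fx=k,fy=k,interpolation=cv2.INTER_CUBIC))
E
python3 - <<'E'
from h import *
a=cap("side");crop(a,190,95,340,265,3.5,"side1")
b=cap("scene");crop(b,120,150,340,250,3.5,"scene1")
for n,c in(("side",a),("scene",b)):
    hsv=cv2.cvtColor(c["pixels"],cv2.COLOR_BGR2HSV)
    m=((hsv[...,2]<110)&((hsv[...,0]<20)|(hsv[...,0]>165))&(hsv[...,1]>60)).astype(np.uint8)
    k,l,s,ce=cv2.connectedComponentsWithStats(m)
    for i in range(1,k):
        if s[i,4]>40: print(n,s[i],ce[i])
    m=((hsv[...,0]>100)&(hsv[...,0]<125)&(hsv[...,1]>150)).astype(np.uint8)
    k,l,s,ce=cv2.connectedComponentsWithStats(m)
    for i in range(1,k):
        if s[i,4]>40: print(n,"blue",s[i],ce[i])
E
```

```text
side [255   5  21  21 187] [263.2459893   17.89304813]
side [223  60  17  13 197] [230.66497462  65.66497462]
side [309  62  16  13 187] [316.29946524  67.87700535]
side [193 106  12  48  74] [198.94594595 128.35135135]
side [175 116   9  28  49] [179.20408163 129.24489796]
side [295 136   5  28  64] [296.671875 148.234375]
side [358 173  32  72 944] [375.72245763 215.50635593]
side [259 187  34   9 227] [273.89427313 191.19823789]
side [169 219   9  40  43] [172.8372093  238.95348837]
side [238 220   5  27  42] [240.28571429 231.95238095]
side [317 235   4  25  72] [318.56944444 245.69444444]
side [386 247   5  26  46] [387.86956522 259.43478261]
side [281 256   7  16  71] [284.12676056 264.01408451]
side [333 260   5  25  49] [335.48979592 270.71428571]
side [257 265   7  20  60] [259.15       273.91666667]
side blue [256 115  49   7 253] [279.79841897 118.03557312]
side blue [260 131  39   5  59] [277.79661017 133.18644068]
side blue [242 193  62  60 921] [270.6330076  241.70466884]
scene [223  29  29  19  75] [239.85333333  40.30666667]
scene [282  28  90  20 852] [335.00586854  
[... 2271 characters left out ...]
58756  28.2754581 ]
scene blue [488  15  24  63 553] [501.70886076  51.35804702]
scene blue [363  28  28  32 497] [378.55130785  39.14084507]
scene blue [ 413   29   85   43 2381] [454.63964721  45.72952541]
scene blue [220  69  21   5  98] [229.8877551   71.03061224]
scene blue [274  69  39   6 199] [292.88442211  71.88442211]
scene blue [336  70  15   7  93] [342.98924731  72.89247312]
scene blue [432  72  14   7  63] [439.46031746  75.0952381 ]
scene blue [136 166 116  58 995] [163.65829146 193.11859296]
scene blue [ 203  171  124   60 2036] [276.08300589 214.69253438]
scene blue [312 180   6  11  59] [314.54237288 184.96610169]
scene blue [190 191  10  10  77] [194.84415584 195.45454545]
```

View pics/side1.png

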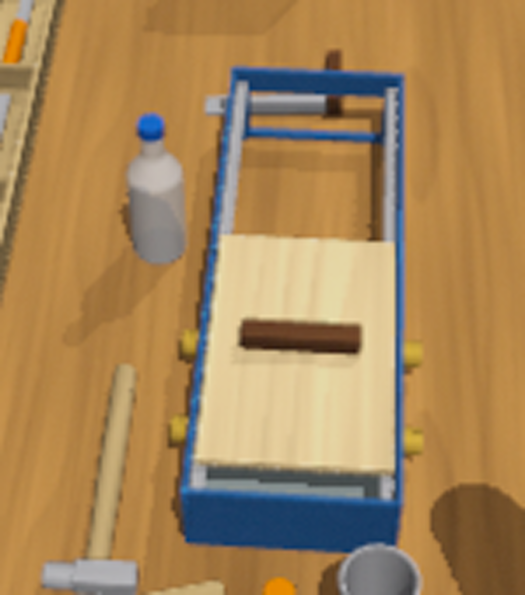

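View pics/scene1.png

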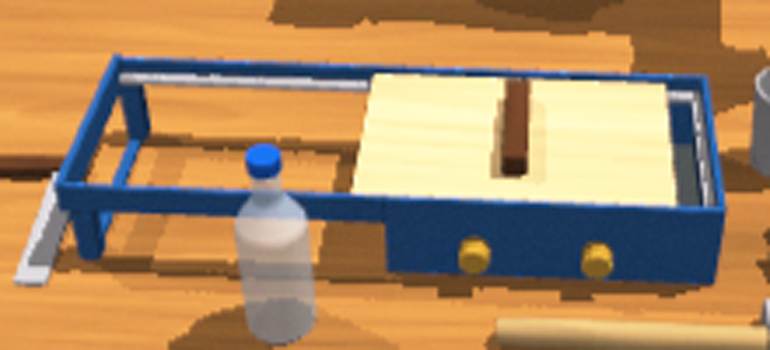

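```bash
python3 - <<'E'
from h import *
a=cap("side");b=cap("scene")
S=lambda u,v:(u/3.5+190,v/3.5+95)
C=lambda u,v:(u/3.5+120,v/3.5+150)
pts={"+x-y":(S(232,69),C(55,186)),"-x-y":(S(404,75),C(113,57)),"+x+y":(S(183,490),C(724,210)),"-x+y":(S(402,500),C(712,76))}
for k,(s,c) in pts.items(): print(k,onz(a,s,90).round(1),onz(b,c,90).round(1),tri((a,b),(s,c)).round(1))
bt={"bat +x":(S(242,329),C(514,166)),"bat -x":(S(361,336),C(516,82))}
for k,(s,c) in bt.items(): print(k,onz(a,s,109).round(1),onz(b,c,109).round(1))
for k,s in {"cov -y +x":S(220,235),"cov -y -x":S(396,242),"cov +y +x":S(194,461),"cov +y-x":S(392,472)}.items(): print(k,onz(a,s,85).round(1))
for k,c in {"cov -y +x":C(352,192),"cov -y -x":C(374,74),"cov +y +x":C(675,206),"cov +y-x":C(665,84)}.items(): print(k,onz(b,c,85).round(1))
# bystanders
print("bottle base",onz(b,C(278,325),0).round(),"cap",tri((a,b),(S(151,126),C(263,160))).round())
print("tin",onz(a,S(378,575),95).round())
E
```

```text
+x-y [ 602.  -330.1   90. ] [ 606.  -328.9   90. ] [ 602.5 -330.9   88.1]
-x-y [ 398.9 -328.3   90. ] [ 404.3 -325.4   90. ] [ 399.4 -328.    88.2]
+x+y [612.4 260.4  90. ] [616.2 264.7  90. ] [613.6 263.   90.2]
-x+y [411.5 261.3  90. ] [415.  275.6  90. ] [415.1 270.7  95.6]
bat +x [567.6  82.2 109. ] [585.7  80.6 109. ]
bat -x [450.1  85.5 109. ] [458.6  81.5 109. ]
cov -y +x [599.4 -65.9  85. ]
cov -y -x [411.8 -64.5  85. ]
cov +y +x [605.2 224.6  85. ]
cov +y-x [419.8 227.8  85. ]
cov -y +x [598.5 -63.5  85. ]
cov -y -x [417.  -60.1  85. ]
cov +y +x [606.7 223.4  85. ]
cov +y-x [423.3 229.   85. ]
bottle base [ 683. -125.    0.] cap [ 674. -124.  184.]
tin [434. 343.  95.]
```

Box frame from corners: origin about (511,110), yaw about -0.02. The batten is at about (511,82) and needs to travel about 260 mm. I'll write a helper that works out offsets to a goal.

```bash
cat >> h.py <<'E'
from scipy.spatial.transform import Rotation as Ro
YAW=-0.02; OB=np.array([511.,110.,0])
BX=np.array([np.cos(YAW),np.sin(YAW),0]);BY=np.array([-np.sin(YAW),np.cos(YAW),0])
RT=np.c_[[0,0,-1.],-BY,-BX]
def box(p): d=np.asarray(p)-OB; return np.array([d@BX,d@BY,d[2]])
def world(b): return OB+b[0]*BX+b[1]*BY+np.array([0,0,b[2]])
def to(p,R=RT):
    s=robot.sense();A=np.array(s["tool_rot"])
    print("t",s["time"],"box",box(s["tcp_pos"]).round(1),"F",np.round(s["wrist_force"],1),"q",np.round(s["q"],2))
    print("offset",(A.T@(np.asarray(p)-s["tcp_pos"])).round(1),"ang",Ro.from_matrix(A.T@R).as_rotvec().round(3))
E
python3 - <<'E'
from h import *
to(world([0,22,200]))
E
```

```text
t 0.35 box [-305.4  390.7  239.1] F [-0.4 -0.5  0.1] q [ 1.46  0.26  0.11 -0.   -1.42 -0.28]
offset [ 39.2 420.1 229.6] ang [ 1.192  0.    -0.   ]
```

```bash
python3 -m pendant '[{"offset":[0,40,22],"angular":[0.12,0,0],"jaw":0},{"offset":[0,80,44],"angular":[0.24,0,0],"jaw":0},{"offset":[0,120,66],"angular":[0.36,0,0],"jaw":0},{"offset":[0,160,88],"angular":[0.48,0,0],"jaw":0},{"offset":[0,200,110],"angular":[0.6,0,0],"jaw":0}]'
python3 - <<'E'
from h import *
to(world([0,22,200]))
E
```

```text
time: 0.85
tcp_pos: [355.8, 326.2, 239.3]
tool_rot: [[0.0, 0.538, -0.843], [0.0, -0.843, -0.538], [-1.0, 0.0, -0.0]]
wrist_force: [0.8, 0.9, -0.2]
width: 0.144
t 0.85 box [-159.5  213.1  239.3] F [ 0.8  0.9 -0.2] q [ 1.07  0.12 -0.06  0.   -1.39 -0.5 ]
offset [ 39.4 247.4 -26.8] ang [ 0.588 -0.     0.   ]
```

```bash
python3 -m pendant '[{"offset":[0,48,-5],"angular":[0.12,0,0],"jaw":0},{"offset":[0,96,-10],"angular":[0.24,0,0],"jaw":0},{"offset":[10,145,-16],"angular":[0.36,0,0],"jaw":0},{"offset":[25,195,-21],"angular":[0.48,0,0],"jaw":0},{"offset":[39,247,-27],"angular":[0.588,0,0],"jaw":0}]'
python3 - <<'E'
from h import *
to(world([0,22,115]))
a=cap("wrist","w2");crop(cap("side"),190,95,340,265,3.5,"side2")
E
```

```text
time: 1.35
tcp_pos: [508.1, 136.0, 201.9]
tool_rot: [[0.001, -0.025, -1.0], [0.001, -1.0, 0.025], [-1.0, -0.001, -0.001]]
wrist_force: [0.7, 1.3, 0.3]
width: 0.002
t 1.35 box [ -3.5  25.9 201.9] F [0.7 1.3 0.3] q [ 0.56  0.22 -0.03 -0.   -1.32 -0.58]
offset [86.9  3.9 -3.4] ang [-0.005 -0.001  0.001]
```

View pics/w2.png

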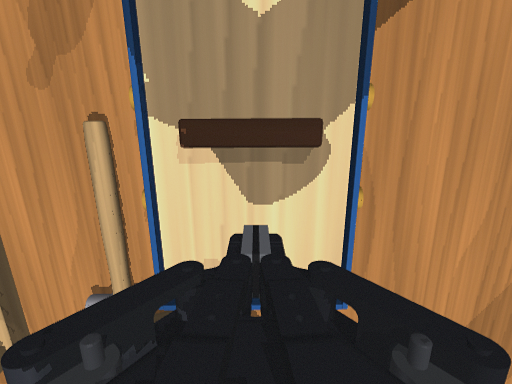

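View pics/side2.png

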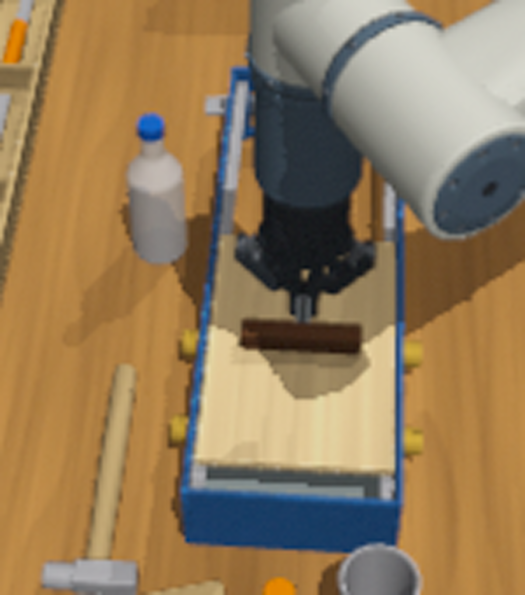

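The wrist view shows the batten at (250,133), centred ahead of the shut fingers at (256,240). Checking its +y face from here, then lowering.

```bash
python3 - <<'E'
from h import *
a=cap("wrist")
for uv in ((180,119),(322,118),(180,147),(322,146)): print(box(onz(a,uv,109)).round(1))
for uv in ((136,100),(372,100),(158,270),(346,270)): print("lip",box(onz(a,uv,90)).round(1))
E
```

```text
[ 57.4 -45.3 109. ]
[-57.3 -45.1 109. ]
[ 59.2 -23.  109. ]
[-58.6 -22.7 109. ]
lip [ 99.  -61.5  90. ]
lip [-104.2  -59.8   90. ]
lip [ 97.  102.6  90. ]
lip [-94.8 104.7  90. ]
```

```bash
python3 -m pendant '[{"offset":[40,2,-3],"angular":[0,0,0],"jaw":0},{"offset":[75,4,-3],"angular":[0,0,0],"jaw":0},{"offset":[100,4,-3],"angular":[0,0,0],"jaw":0},{"offset":[102,4,-3],"angular":[0,0,0],"jaw":0}]'
python3 - <<'E'
from h import *
to(world([0,22,98]))
E
```

```text
time: 1.9
tcp_pos: [507.9, 130.8, 95.9]
tool_rot: [[-0.008, -0.024, -1.0], [-0.004, -1.0, 0.024], [-1.0, 0.004, 0.008]]
wrist_force: [0.4, -0.3, 0.1]
width: -0.002
t 1.9 box [-3.5 20.7 95.9] F [ 0.4 -0.3  0.1] q [ 0.55  0.3  -0.21 -0.   -1.07 -0.57]
offset [-2.1 -1.3 -3.5] ang [-0.004  0.008 -0.004]
```

```bash
python3 -m pendant '[{"offset":[-3,12,-3],"angular":[0,0,0],"jaw":0},{"offset":[-3,24,-3],"angular":[0,0,0],"jaw":0},{"offset":[-3,38,-3],"angular":[0,0,0],"jaw":0},{"offset":[-3,54,-3],"angular":[0,0,0],"jaw":0},{"offset":[-3,70,-3],"angular":[0,0,0],"jaw":0}]'
python3 - <<'E'
from h import *
to(world([0,-266,98]))
crop(cap("side"),190,95,340,265,3.5,"side3")
E
```

```text
time: 2.4
tcp_pos: [510.5, 60.5, 100.9]
tool_rot: [[-0.004, -0.024, -1.0], [-0.001, -1.0, 0.024], [-1.0, 0.001, 0.004]]
wrist_force: [1.2, 5.6, 3.5]
width: -0.001
t 2.4 box [  0.5 -49.5 100.9] F [1.2 5.6 3.5] q [ 0.42  0.27 -0.23 -0.   -1.07 -0.45]
offset [  3.1 216.5  -0.4] ang [-0.004  0.004 -0.001]
```

View pics/side3.png

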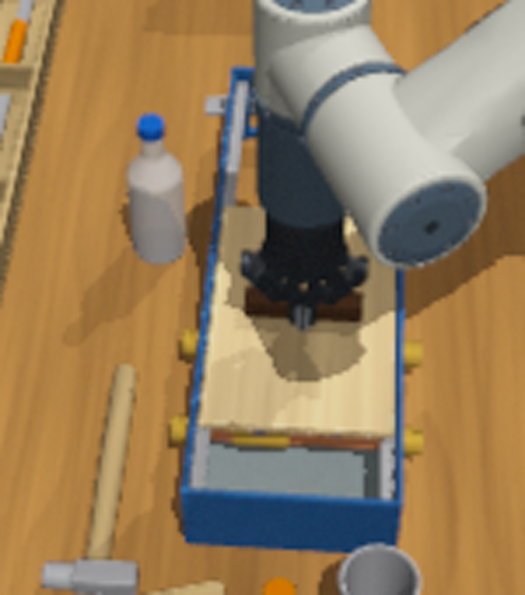

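The cover moves with the fingers; its edge is now at crop row 430 and the board lies flat. Continuing.

```bash
python3 -m pendant '[{"offset":[1,20,0],"angular":[0,0,0],"jaw":0},{"offset":[2,42,0],"angular":[0,0,0],"jaw":0},{"offset":[3,64,0],"angular":[0,0,0],"jaw":0},{"offset":[3,86,0],"angular":[0,0,0],"jaw":0},{"offset":[3,108,0],"angular":[0,0,0],"jaw":0}]'
python3 - <<'E'
from h import *
to(world([0,-266,98]))
crop(cap("side"),190,95,340,265,3.5,"side4")
E
```

```text
time: 2.95
tcp_pos: [507.9, -50.3, 99.3]
tool_rot: [[-0.002, -0.025, -1.0], [-0.001, -1.0, 0.025], [-1.0, 0.001, 0.002]]
wrist_force: [1.9, 5.0, 3.5]
width: 0.002
t 2.95 box [ 1.000e-01 -1.603e+02  9.930e+01] F [1.9 5.  3.5] q [ 0.21  0.27 -0.25  0.   -1.06 -0.24]
offset [  1.5 105.7  -0.4] ang [-0.005  0.002 -0.001]
```

View pics/side4.png

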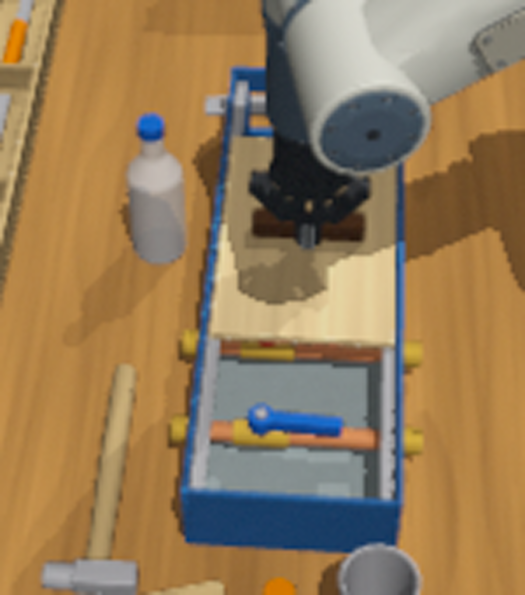

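The blue handle (crop 260-340, 418) is now uncovered at box y 45, so the red one is at y -65. Continuing to push.

```bash
python3 -m pendant '[{"offset":[1,20,0],"angular":[0,0,0],"jaw":0},{"offset":[2,40,0],"angular":[0,0,0],"jaw":0},{"offset":[2,58,0],"angular":[0,0,0],"jaw":0},{"offset":[2,74,0],"angular":[0,0,0],"jaw":0},{"offset":[2,88,0],"angular":[0,0,0],"jaw":0}]'
python3 -m pendant '[{"offset":[0,7,0],"angular":[0,0,0],"jaw":0},{"offset":[0,13,0],"angular":[0,0,0],"jaw":0}]'
python3 - <<'E'
from h import *
to(world([0,-266,98]))
crop(cap("side"),190,95,340,265,3.5,"side5")
E
```

```text
time: 3.5
tcp_pos: [505.0, -141.4, 98.1]
tool_rot: [[-0.002, -0.027, -1.0], [-0.002, -1.0, 0.027], [-1.0, 0.002, 0.002]]
wrist_force: [0.4, 6.6, 2.6]
width: 0.001
time: 3.7
tcp_pos: [504.2, -154.1, 98.1]
tool_rot: [[-0.003, -0.028, -1.0], [-0.0, -1.0, 0.028], [-1.0, 0.001, 0.003]]
wrist_force: [-3.4, 29.3, 14.0]
width: 0.002
t 3.7 box [  -1.5 -264.2   98.1] F [-3.4 29.3 14. ] q [ 0.    0.3  -0.2   0.   -1.07 -0.03]
offset [ 0.1  1.8 -1.5] ang [-0.008  0.003 -0.001]
```

View pics/side5.png

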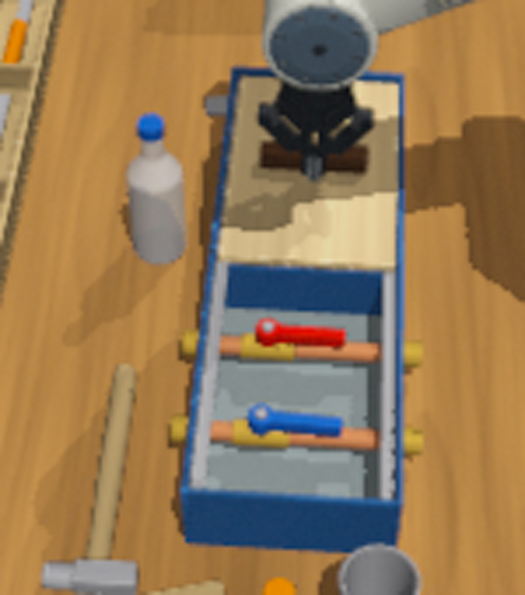

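Cover is at the end stop (29 N contact, TCP box y -264). The red lever now shows at crop (265-345,333). Backing off, lifting, and measuring.

```bash
python3 -m pendant '[{"offset":[0,-8,0],"angular":[0,0,0],"jaw":0},{"offset":[0,-20,0],"angular":[0,0,0],"jaw":0},{"offset":[-30,-40,0],"angular":[0,0,0],"jaw":0},{"offset":[-60,-60,0],"angular":[0,0,0],"jaw":0},{"offset":[-60,-60,0],"angular":[0,0,0],"jaw":0}]'
python3 - <<'E'
from h import *
to(world([-30,-105,130]))
a=cap("side");b=cap("scene");w=cap("wrist","w6")
for n,c in (("side",a),("scene",b),("wrist",w)):
    hsv=cv2.cvtColor(c["pixels"],cv2.COLOR_BGR2HSV)
    m=(((hsv[...,0]<6)|(hsv[...,0]>172))&(hsv[...,1]>170)&(hsv[...,2]>110)).astype(np.uint8)
    k,l,s,ce=cv2.connectedComponentsWithStats(m)
    for i in range(1,k):
        if s[i,4]>30: print(n,s[i],ce[i],box(onz(c,ce[i],66)).round(1))
crop(a,220,155,320,225,6,"side6");crop(b,120,150,340,250,3.5,"scene6")
E
```

```text
time: 4.25
tcp_pos: [508.6, -92.0, 162.5]
tool_rot: [[0.005, -0.025, -1.0], [-0.001, -1.0, 0.025], [-1.0, 0.001, -0.005]]
wrist_force: [-0.1, -0.0, 0.3]
width: -0.004
t 4.25 box [   1.6 -202.   162.5] F [-0.1 -0.   0.3] q [ 0.13  0.22 -0.13  0.   -1.21 -0.15]
offset [ 32.3 -96.9  32.3] ang [-0.005 -0.005 -0.001]
side [263 188  25   6 117] [275.58974359 190.64957265] [  0.7 -58.1  66. ]
scene [253 185   8  20  94] [256.75531915 195.        ] [ 12.2 -62.1  66. ]
```

View pics/side6.png

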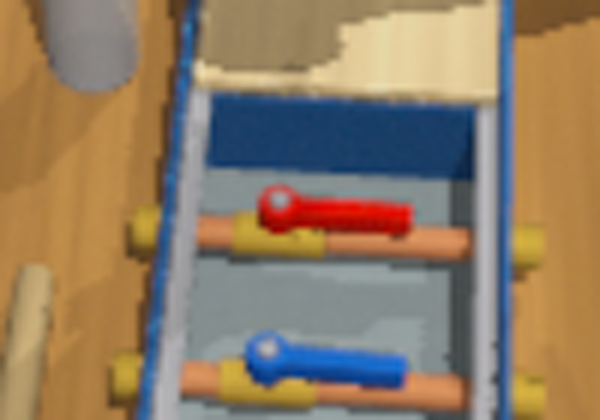

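View pics/scene6.png

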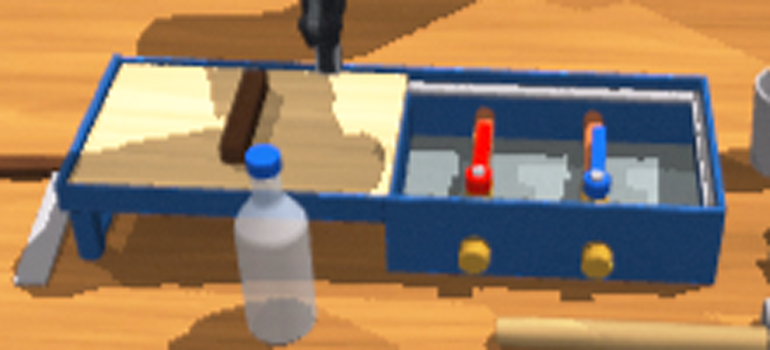

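View pics/w6.png

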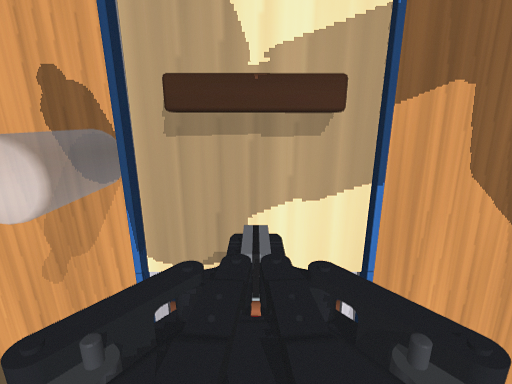

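```bash
python3 - <<'E'
from h import *
a=cap("side");b=cap("scene")
S=lambda u,v:(u/6+220,v/6+155)
C=lambda u,v:(u/3.5+120,v/3.5+150)
for n,s,c in (("rp",S(280,200),C(479,172)),("rt",S(410,212),C(485,122)),("bp",S(268,347),C(597,178)),("bt",S(405,365),C(599,126))):
    print(n,box(onz(a,s,68)).round(1),box(onz(b,c,68)).round(1),box(tri((a,b),(s,c))).round(1))
E
```

```text
rp [ 33.2 -65.   68. ] [ 36.  -60.6  68. ] [ 34.  -62.3  68.4]
rt [-44.7 -61.   68. ] [-40.4 -58.5  68. ] [-44.  -59.9  67. ]
bp [33.2 43.8 68. ] [38.4 48.7 68. ] [34.6 46.6 67.6]
bt [-45.1  51.   68. ] [-40.4  52.2  68. ] [-44.5  51.3  66.3]
```

```bash
python3 -m pendant '[{"offset":[0,-33,10],"angular":[0,0,0],"jaw":0},{"offset":[0,-66,21],"angular":[0,0,0],"jaw":0},{"offset":[15,-97,32],"angular":[0,0,0],"jaw":0},{"offset":[45,-97,32],"angular":[0,0,0],"jaw":0},{"offset":[45,-97,32],"angular":[0,0,0],"jaw":0}]'
python3 - <<'E'
from h import *
to(world([-30,-105,63]))
w=cap("wrist","w7")
crop(cap("side"),220,155,320,225,6,"side7")
crop(cap("scene"),120,150,340,250,3.5,"scene7")
E
```

```text
time: 5.0
tcp_pos: [472.4, 3.7, 108.4]
tool_rot: [[-0.014, -0.028, -1.0], [-0.001, -1.0, 0.028], [-1.0, 0.002, 0.014]]
wrist_force: [-0.5, -0.5, -0.2]
width: -0.003
t 5.0 box [ -36.5 -107.   108.4] F [-0.5 -0.5 -0.2] q [ 0.34  0.2  -0.31 -0.   -1.07 -0.37]
offset [45.3 -2.1 -7.1] ang [-0.008  0.014 -0.002]
```

View pics/side7.png

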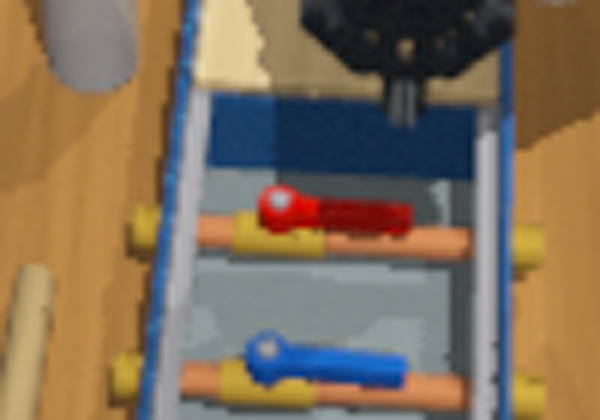

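View pics/scene7.png

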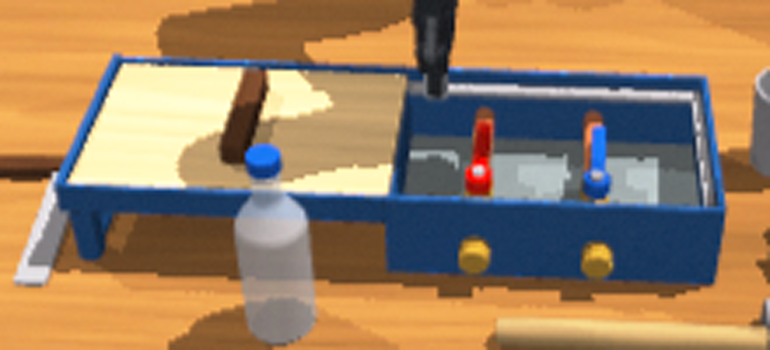

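Red pivot is at box (34,-63), angle about 0.05; blue is at (34,46), angle about 0.06. Descending beside the red lever on its -y side.

```bash
python3 -m pendant '[{"offset":[22,-1,-2],"angular":[0,0,0],"jaw":0},{"offset":[44,-1,-2],"angular":[0,0.01,0],"jaw":0},{"offset":[45,-1,-2],"angular":[0,0.014,0],"jaw":0},{"offset":[45,-1,-2],"angular":[0,0.014,0],"jaw":0}]'
python3 - <<'E'
from h import *
to(world([-35,-82,63]))
crop(cap("side"),220,155,320,225,6,"side8")
crop(cap("scene"),120,150,340,250,3.5,"scene8")
E
```

```text
time: 5.55
tcp_pos: [478.7, 3.7, 68.9]
tool_rot: [[0.01, -0.03, -1.0], [-0.001, -1.0, 0.03], [-1.0, 0.001, -0.01]]
wrist_force: [0.2, -0.1, 0.4]
width: -0.005
t 5.55 box [ -30.2 -107.    68.9] F [ 0.2 -0.1  0.4] q [ 0.34  0.24 -0.38  0.01 -0.94 -0.37]
offset [  5.8 -24.9   5.1] ang [-0.01  -0.01  -0.001]
```

View pics/side8.png

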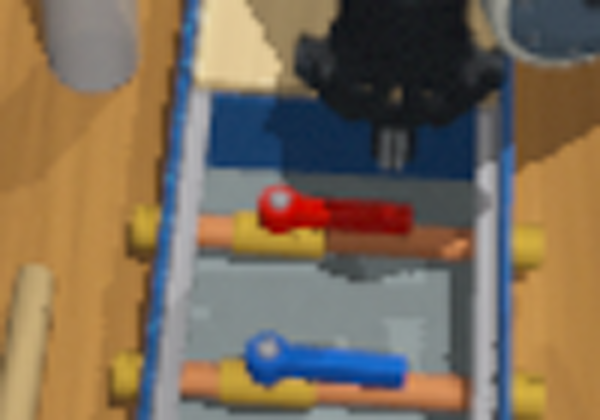

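```bash
python3 -m pendant '[{"offset":[5,-8,4],"angular":[-0.01,-0.01,0],"jaw":0},{"offset":[5,-20,5],"angular":[-0.01,-0.01,0],"jaw":0},{"offset":[5,-30,5],"angular":[-0.01,-0.01,0],"jaw":0},{"offset":[5,-40,4],"angular":[-0.01,-0.01,0],"jaw":0},{"offset":[5,-48,3],"angular":[-0.01,-0.01,0],"jaw":0}]'
python3 - <<'E'
from h import *
to(world([-23,-40,63]))
crop(cap("side"),220,155,320,225,6,"side9")
crop(cap("scene"),120,150,340,250,3.5,"scene9")
E
```

```text
time: 6.15
tcp_pos: [477.6, 52.9, 64.5]
tool_rot: [[0.001, -0.018, -1.0], [-0.001, -1.0, 0.018], [-1.0, 0.001, -0.001]]
wrist_force: [-0.5, -2.3, 1.0]
width: -0.003
t 6.15 box [-32.2 -57.7  64.5] F [-0.5 -2.3  1. ] q [ 0.44  0.25 -0.37  0.   -0.95 -0.46]
offset [  1.5 -17.7  -9.2] ang [ 0.002 -0.001 -0.001]
```

View pics/side9.png

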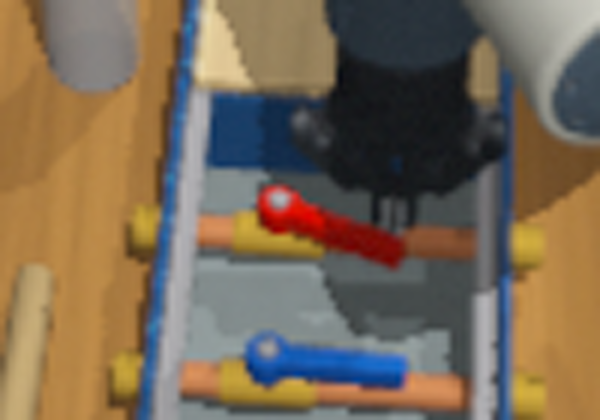

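View pics/scene9.png

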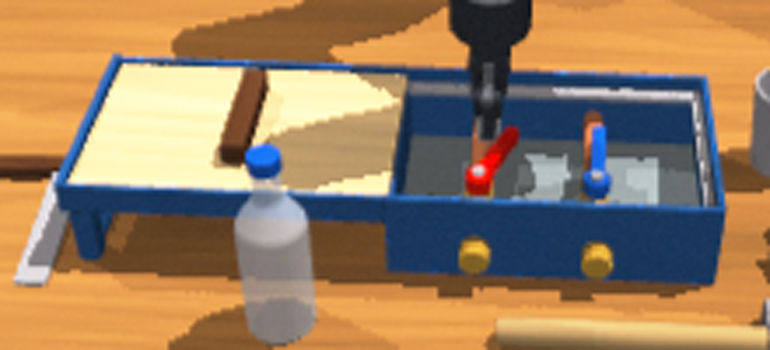

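Red lever is turned about 0.5 rad (its tip is at side crop (400,250)), and blue is untouched. Continuing along the arc.

```bash
python3 -m pendant '[{"offset":[1,-9,-4],"angular":[0,0,0],"jaw":0},{"offset":[1,-18,-9],"angular":[0,0,0],"jaw":0},{"offset":[1,-24,-15],"angular":[0,0,0],"jaw":0},{"offset":[1,-29,-21],"angular":[0,0,0],"jaw":0},{"offset":[1,-33,-27],"angular":[0,0,0],"jaw":0}]'
python3 - <<'E'
from h import *
to(world([13,-20,63]))
crop(cap("side"),220,155,320,225,6,"side10")
crop(cap("scene"),120,150,340,250,3.5,"scene10")
E
```

```text
time: 6.75
tcp_pos: [505.8, 86.7, 63.1]
tool_rot: [[0.001, -0.018, -1.0], [0.0, -1.0, 0.018], [-1.0, -0.001, -0.001]]
wrist_force: [-4.6, -0.3, 1.5]
width: -0.0
t 6.75 box [ -4.7 -23.4  63.1] F [-4.6 -0.3  1.5] q [ 0.48  0.31 -0.29  0.   -0.97 -0.49]
offset [  0.1  -3.3 -17.7] ang [ 0.002 -0.001  0.001]
```

View pics/side10.png

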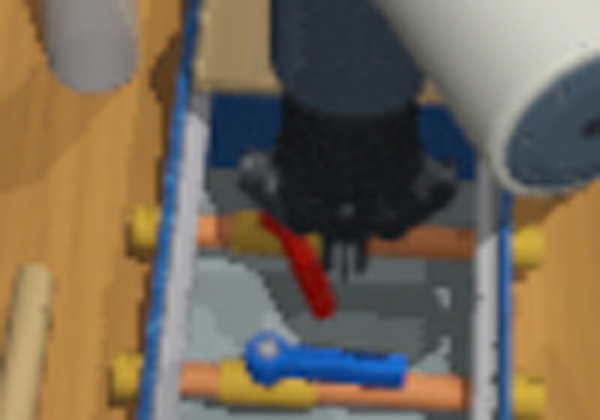

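View pics/scene10.png

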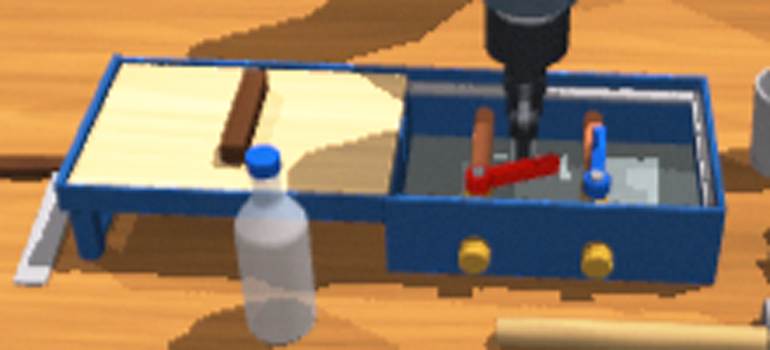

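Red lever is at about 1.2 rad. Pushing on toward box +x until it stops.

```bash
python3 -m pendant '[{"offset":[0,-1,-5],"angular":[0,0,0],"jaw":0},{"offset":[0,-2,-10],"angular":[0,0,0],"jaw":0},{"offset":[0,-3,-14],"angular":[0,0,0],"jaw":0},{"offset":[0,-3,-18],"angular":[0,0,0],"jaw":0}]'
python3 - <<'E'
from h import *
to(world([16,-20,63]))
E
```

```text
time: 7.25
tcp_pos: [525.1, 89.9, 63.1]
tool_rot: [[0.003, -0.018, -1.0], [0.001, -1.0, 0.018], [-1.0, -0.001, -0.003]]
wrist_force: [-4.8, 3.0, -0.2]
width: -0.001
t 7.25 box [ 14.5 -19.8  63.1] F [-4.8  3.  -0.2] q [ 0.46  0.34 -0.24  0.   -0.98 -0.48]
offset [ 0.1  0.2 -1.5] ang [ 0.002 -0.003  0.001]
```

```bash
python3 -m pendant '[{"offset":[0,0,-2],"angular":[0,0,0],"jaw":0},{"offset":[0,0,-4],"angular":[0,0,0],"jaw":0},{"offset":[0,0,-4],"angular":[0,0,0],"jaw":0}]'
python3 - <<'E'
from h import *
to(world([16,-20,63]))
crop(cap("scene"),120,150,340,250,3.5,"scene11")
E
```

```text
time: 7.55
tcp_pos: [526.4, 89.9, 62.8]
tool_rot: [[-0.003, -0.019, -1.0], [0.002, -1.0, 0.019], [-1.0, -0.001, 0.003]]
wrist_force: [-14.8, 4.9, 7.2]
width: -0.002
t 7.55 box [ 15.8 -19.7  62.8] F [-14.8   4.9   7.2] q [ 0.46  0.35 -0.23 -0.   -0.99 -0.48]
offset [-0.2  0.3 -0.2] ang [0.001 0.003 0.001]
```

View pics/scene11.png

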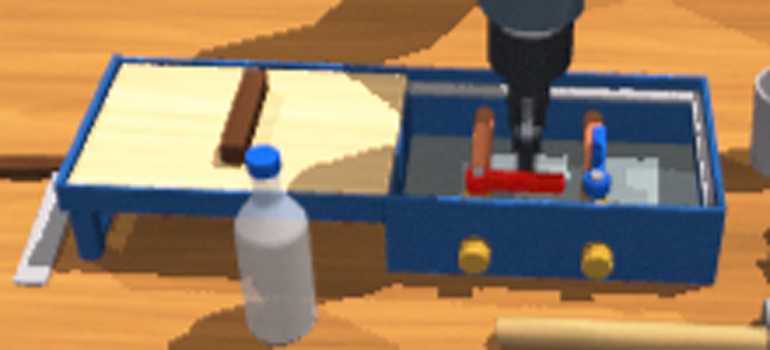

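The force rose to 15 N and the lever (crop 467-563, 181) lies parallel to the box's front edge, so it is at its stop. Backing off toward -x, then up.

```bash
python3 -m pendant '[{"offset":[0,0,8],"angular":[0,0,0],"jaw":0},{"offset":[0,2,16],"angular":[0,0,0],"jaw":0},{"offset":[-40,2,18],"angular":[0,0,0],"jaw":0},{"offset":[-85,2,20],"angular":[0,0,0],"jaw":0},{"offset":[-130,2,20],"angular":[0,0,0],"jaw":0}]'
python3 -m pendant '[{"offset":[-30,-40,20],"angular":[0,0,0],"jaw":0},{"offset":[-50,-85,30],"angular":[0,0,0],"jaw":0},{"offset":[-50,-130,40],"angular":[0,0,0],"jaw":0},{"offset":[-50,-130,40],"angular":[0,0,0],"jaw":0},{"offset":[-50,-130,40],"angular":[0,0,0],"jaw":0}]'
python3 - <<'E'
from h import *
to(world([0,0,200]))
a=cap("side");b=cap("scene")
crop(a,190,95,340,265,3.5,"side12")
crop(b,120,150,340,250,3.5,"scene12")
cap("wrist","w12")
for n,c in (("side",a),("scene",b)):
    hsv=cv2.cvtColor(c["pixels"],cv2.COLOR_BGR2HSV)
    m=(((hsv[...,0]<6)|(hsv[...,0]>172))&(hsv[...,1]>170)&(hsv[...,2]>90)).astype(np.uint8)
    k,l,s,ce=cv2.connectedComponentsWithStats(m)
    i=1+np.argmax(s[1:,4]); pp=np.argwhere(l==i)[:,::-1]
    B=np.array([box(onz(c,p,67))[:2] for p in pp]); f=cv2.fitLine(B.astype(np.float32),cv2.DIST_HUBER,0,.01,.01).ravel()
    print(n,s[i],B.mean(0),"ang from -x toward +y",np.arctan2(abs(f[1]),-f[0]*np.sign(f[1])))
E
```

```text
time: 8.1
tcp_pos: [506.8, 87.5, 194.9]
tool_rot: [[-0.001, -0.019, -1.0], [0.001, -1.0, 0.019], [-1.0, -0.001, 0.001]]
wrist_force: [0.7, 0.0, 0.1]
width: 0.002
time: 8.6
tcp_pos: [469.4, 218.9, 245.3]
tool_rot: [[0.001, -0.017, -1.0], [0.001, -1.0, 0.017], [-1.0, -0.001, -0.001]]
wrist_force: [0.1, -0.0, -0.9]
width: 0.002
t 8.6 box [-43.7 108.1 245.3] F [ 0.1 -0.  -0.9] q [ 0.74  0.19  0.04 -0.   -1.42 -0.76]
offset [ 45.2 108.3 -43.3] ang [ 0.003 -0.001  0.001]
side [263 188   7  21  79] [ 34.48848384 -24.9612423 ] ang from -x toward +y 1.5613825
scene [253 197  28   8 159] [ 44.48744977 -27.86477395] ang from -x toward +y 1.4628698
```

View pics/side12.png

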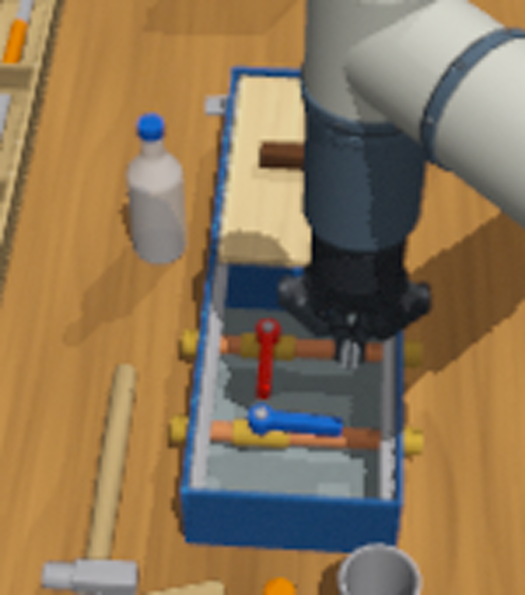

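View pics/scene12.png

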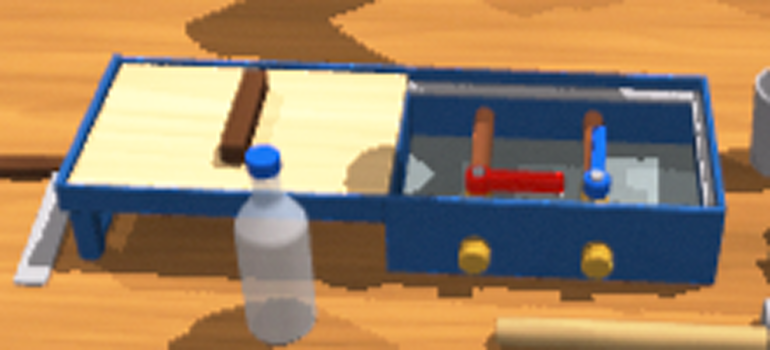

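View pics/w12.png

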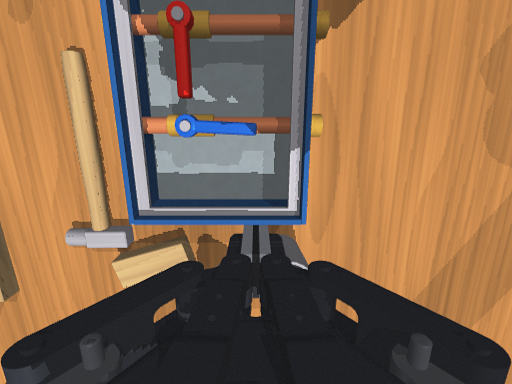

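```bash
python3 - <<'E'
from h import *
w=cap("wrist")
def ang(p,t): d=box(onz(w,t,68))-box(onz(w,p,68)); print(d.round(1),np.arctan2(d[1],-d[0]))
ang((179,13),(185,95)); ang((185,126),(254,129))
a=cap("side"); print("batten z109 +x end box", box(onz(a,(260/3.5+190,148/3.5+95),109)).round(1))
print(box(onz(a,(220/3.5+190,260/3.5+95),85)).round(1), robot.sense()["wrist_force"])
E
```

```text
[-0.7 78.4  0. ] 1.5619426245519445
[-77.6   3.2   0. ] 0.04182999879522149
batten z109 +x end box [  56.5 -285.6  109. ]
[  88.9 -138.3   85. ] [-0.34789935  0.3774978  -0.72023994]
```

```bash
python3 -c "
from rig import robot
print(robot.job_done())"
```

```text
the job is handed in; nothing more can be done
None
```

I slid the cover to the end stop and pushed the red handle fully shut, then backed the arm clear and handed the job in. The clock was at about 9 s.

**Cover:** I pushed the batten with the shut fingers until the wrist force rose to 29 N at the end stop. The last images put the cover at about box y -284 to -286 (the stop is at -289), within my box-frame error of a few mm. In the pictures it lies flat on its rails.

**Red handle:** I pushed it round until it hit its stop at 15 N. The wrist and side views both give 1.56 rad. The scene view gave 1.46, still above the 1.43 limit. I think it reads low because its colour mask also takes in the sides of the hub and lever.

**Blue handle:** It is still open, at about 0.04 rad.

**Bystanders:** The robot made no contact with them that I saw. The water bottle and hammer look unmoved in the last pictures. I did not measure the positions of the bystanders again.

**Robot:** At hand-in the gripper was clear of everything, with wrist force under 1 N.

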